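Unhook the roller basket from its sprung hook and set it in the tray

TASK

Take the blue roller basket off the deep hook of the wooden stand: grip its black handle firmly, lift the hanging bar up past the tip of the yellow lip, pushing the red sprung roller up only gently, and then draw the basket straight out. Never force the basket against the stand. Set it down gently, flat on the floor of the dark wooden tray, let go of it, and leave the jar, the screwdriver and the wood block where they are.

Things in the scene. Friction and masses are not known exactly. Their poses are not given: they have to be found in the camera images.
- stand: Fixed wooden stand: base 200 x 190 x 18 mm; upright board 18 mm thick, 150 mm wide, 232 mm tall. Origin on the table under the board's middle, z up. The hook points along the stand's own -x (board face x = -9 mm). Two sprung rubber pads (54 to 66 mm up, 1.3 N/mm) hold off the hanging basket's lower rear edge. Basket on stand, summed: at most 20 N hanging (rests with up to 14), 12 N once lifted.
- hook_floor (a point): Top of the hook's steel floor, on which the basket's bar lies: 20 mm in front (-x) of the stand's origin, 111 mm above the table; 50 mm wide along the stand's y.
- hook_lip (a point): Foot of the hook's upturned yellow lip, level with the hook floor, at mid thickness: 27 mm in front (-x) of the stand's origin. The lip is 56 mm wide (stand y), 6 mm thick. Its top is 16 to 72 mm above the hook floor, adjusted differently every time; its height is NOT measured: see it or feel it.
- hook_throat (a point): 40 mm above the hook floor's point. Over the throat, set together with the lip, is a sprung red keeper roller, 14 mm diameter, 46 mm wide, 18 mm in front of the stand's origin; at rest its underside is 5 mm above the lip's top. The 8 mm bar must push it up 3 mm to pass the lip. Push: 1 N plus 1.3 N per mm (clear at 5 N; 6 to 8 is good), dead stop at 12 mm. Its frame ends 44 mm above the lip's top.
- basket: Blue basket with fixed rollers, 100 (x) x 120 (y) x 55 mm, 0.24 to 0.36 kg, centre of mass near x = 0. Origin: centre of its underside, z up; +x is the rear, towards the stand. Hangs near level, axes parallel to the stand's, underside 60 mm above the table. Arms at y = +-46 mm carry a bar behind the rear wall; the hook's lip stands in the eye between wall and bar. The bar can go 7 mm back.
- basket_bar (a point): Middle of the basket's hanging bar: steel, 8 mm diameter, 92 mm long along the basket's y axis; it lies 74 mm behind the origin and 55 mm above the underside.
- basket_grip (a point): Grip point on the basket's black handle, 20 mm behind (+x) the basket's origin, 105 mm above its underside. The handle is a bar along the basket's x, 100 mm long, 14 mm wide (y), 16 mm tall, its top 113 mm above the underside. Take it from above, fingers closing along the basket's y, with 40 N or more, as the keeper pushes down behind the grip.
- tray: Fixed dark wooden square tray, 181 mm outside, 165 mm inside, floor top 8 mm and rim top 24 mm above the table. Origin: centre of its underside, z up.
- jar: Bystander: closed clear jar with green lid, 56 mm diameter, 85 mm tall, upright. Origin: centre of its underside.
- driver: Bystander: screwdriver with orange handle lying on the table, about 200 mm long along its own x axis.
- block: Bystander: light wood block 60 x 90 x 40 mm. Origin: centre of its underside.
Mind the look-alikes: they are no part of the job. Of the things like the basket, leave any that is green or orange; of the rest the smaller one is meant.

How it is judged:
By the outcome, as a careful person would: the job done as asked, in the order asked, and still so for the second after the job is handed in, with the robot touching nothing.
It also fails if it takes over 61 s, if anything falls off the work surface, if the arm or the gripper's body presses on something with over 40 N, if the wrist force passes 120 N, or if a joint passes its speed limit or range.

ROBOT

A 6-joint arm with a two-finger parallel gripper is mounted at the origin on the work surface. World frame = base frame: x ahead of the robot, y to its left, z up, the work surface at z = 0. Lengths are in mm, angles in rad, forces in N, time in s.
With the tool pointing down it reaches from about 275 to 725 mm from the base axis. Payload 5.6 kg.
Tool frame: the origin (TCP) lies midway between the tips of the shut fingers; the grasp point (between the pads) lies 19 mm behind it; z points along the fingers, y is the line along which they close (so a half turn about z gives the same grasp; the last joint's range is limited). The gripper opens to 85 mm and grips with 20 to 120 N. Pads are 22 mm wide; open, the fingers measure 114 mm over their backs; the gripper's body (76 mm by 85 mm) begins 54 mm behind the grasp point. The pads swing forward as they close: fully open they stand 13 mm farther back than shut.
Start: joints at [1.389, 0.255, 0.108, 0, -1.424, -0.285], TCP at [247.49, 491.163, 231.283] pointing down, gripper open.
Joint ranges: [-2.95, 2.95], [-1.21, 1.97], [-1.09, 1.5], [-2.87, 1.71], [-2.94, -0.07], [-3.05, 3.05]. Speed limits (rad/s): [2.57, 2.57, 3.14, 3.14, 3.14, 3.14].

INTERFACE

Orientations are given as a 3x3 rotation matrix whose columns are the frame's x, y, z axes.
In Python, from plant import sensors, cams, env, spotter gives the robot as it stands.
- The arm moves only by the shell command python3 -m handwheel 'ROWS' [FORCE]. ROWS is JSON, a list of rows, each a list of 7 numbers: the closure, from 0 (fully open) to 1 (shut), then the shift along the world's x, y, z in units of 30 mm (1.0 is 30 mm), then the turn, a rotation vector about the world's x, y, z in degrees. In form: [[fingers, x, y, z, ax, ay, az], ...]. A call has 1 to 20 rows; each row shifts and turns the commanded pose from where the row before left it; what a row does not reach is not made up. A row lasts 1/12 s, in which the tool goes at most 41.7 mm and 7.16 degrees, less where a joint would pass 70% of its speed; a pose out of reach is approached as far as the arm can. A call is refused whole if a number of a shift passes 1 or a number of a turn 7.16, either way. A call with a gripper value outside its range is refused whole. The fingers move at their own pace and stop on an object; FORCE is the grip in N (left out, the last holds). Time passes only in rows, so rows that do not move let the fingers close. It gives the time, the measured TCP pose, the force, the opening and the grip force at its end, in the units of the state.
- sensors.read_state(): the state, without advancing time (a new reading comes with each control period).
- cams.read_camera(name): name is "scene" or "top" or "wrist"; returns (picture, depth): 400x640x3 uint8, blue, green, red; 400x640 float32, mm along the optical axis (not along the pixel's ray), 0 where there is no reading.
- cams.get_calibration(name): a dict with "mtx" (3x3 intrinsics, pixels), "distortion" ([k1, k2, p1, p2, k3] as OpenCV has them; the pictures are not rectified), "extrinsics" (4x4, takes a point from camera to world coordinates); the wrist camera has in their place "mount" (4x4, takes a point from camera to tool coordinates, whose origin is the TCP and whose axes are the flange's). Camera axes: x right, y down, z forward; pixel columns grow to the right and rows downward; lengths in mm; the calibration is good to about 2 mm. A picture is of the moment at which its call begins: read the wrist's pose just before it. get_calibration takes no time and is no camera call.
- env.finish_job(): hands the job in; it is judged then, once.
Trained networks look in the newest picture that a camera, given by its name, has taken for a name from the list of things; names that differ only in an ending like _2 or _b are one class to them, and where a whole thing is asked for, a point or a joint stands for the part that bears it (a point fixed in the world has none). Each returns a list of dicts, best first, with "conf" (0 to 1); they miss things now and then, are a little off and sometimes report something else, mostly with a low value. They report only what shows in the picture. A call takes as long as a camera call. They do not tell look-alikes from the thing itself.
- spotter.find_in(camera, thing): "rect" ([left, top, width, height] as shares, 0 to 1, of the picture: columns of its width, rows of its height, round what is visible of it).
- spotter.tip_of(camera, thing): "location" ([row, column] as shares, 0 to 1, of the picture: columns of its width, rows of its height: a listed point, or the origin of a listed thing).
The state is a dict: "clock": time; "qpos": joint angles; "qd": joint speeds; "effort": joint torques, N m; "eef_pos": TCP position; "orientation": TCP orientation; "contact_force": force on the tool from outside, world axes, zero at the start; "torque": the same for the moment, N m; "gripper_width": opening from 0.0 (shut) to 1.0 (fully open); "grip_force": force on a finger pad.
Only numpy, scipy, OpenCV 4.12 (cv2) and the standard library are available. Lean on these libraries where they do the work, as an engineer would, in place of code of your own. Each camera call takes 0.05 s, during which the arm holds its last target. There are 200 camera calls.

## Working session

There is one attempt and no reset: what is moved stays moved. The work goes in short steps, Python scripts to look and compute and a shell command to move; the robot and the scene stay as the last step left them, time stands still between calls to the robot, and variables do not carry over. Pictures are saved under pics/ and viewed, at most 10 in all, crops included, and the job is handed in when it is done.

```bash
ls; mkdir -p pics; cat > h.py <<'E'
import numpy as np, cv2
from plant import sensors, cams, env, spotter
def cal(n):
    c=cams.get_calibration(n); K=np.array(c["mtx"],float); D=np.array(c["distortion"],float)
    if "extrinsics" in c: T=np.array(c["extrinsics"],float)
    else:
        s=sensors.read_state(); W=np.eye(4); W[:3,:3]=s["orientation"]; W[:3,3]=s["eef_pos"]; T=W@np.array(c["mount"],float)
    return K,D,T
def grab(n):
    C=cal(n); im,d=cams.read_camera(n); return im,d,C
def unproj(C,u,v,z):
    K,D,T=C; p=cv2.undistortPoints(np.array([[[u,v]]],float),K,D)[0,0]
    return (T@np.array([p[0]*z,p[1]*z,z,1]))[:3]
def onplane(C,u,v,zw):
    a=C[2][:3,3]; b=unproj(C,u,v,1000.); t=(zw-a[2])/(b[2]-a[2]); return a+t*(b-a)
def cloud(C,d):
    K,D,T=C; h,w=d.shape; u,v=np.meshgrid(np.arange(w),np.arange(h))
    p=cv2.undistortPoints(np.stack([u,v],-1).reshape(-1,1,2).astype(float),K,D).reshape(h,w,2)
    P=np.dstack([p*d[...,None],d]); return P@T[:3,:3].T+T[:3,3]
def proj(C,P):
    K,D,T=C; Ti=np.linalg.inv(T); r=cv2.Rodrigues(Ti[:3,:3])[0]
    return cv2.projectPoints(np.array(P,float).reshape(-1,1,3),r,Ti[:3,3],K,D)[0].reshape(-1,2)
E
python3 - <<'E'
from h import *
np.set_printoptions(precision=1,suppress=True)
s=sensors.read_state(); print(s)
for n in ["scene","top"]:
    im,d,C=grab(n); cv2.imwrite(f"pics/{n}0.png",im); np.save(f"{n}d.npy",d)
    print(n,C[2][:3,3],C[2][:3,2])
    for t in ["basket","basket_grip","basket_bar","hook_lip","hook_floor","tray","stand","jar","block","driver"]:
        for r in spotter.tip_of(n,t)[:3]:
            y,x=r["location"]; u,v=x*640,y*400; z=d[min(int(v),399),min(int(u),639)]
            print(t,round(r["conf"],2),round(u),round(v),unproj(C,u,v,z) if z>0 else None)
E
```

```text
pics
{'clock': 0.0, 'qpos': array([ 1.4,  0.3,  0.1, -0. , -1.4, -0.3]), 'qd': array([ 0., -0., -0.,  0., -0.,  0.]), 'effort': array([  0. , -38.7,  23.8,   5.4,  -0. ,   0. ]), 'eef_pos': array([247.2, 490.7, 230.4]), 'orientation': array([[ 0.9, -0.5, -0. ],
       [-0.5, -0.9, -0. ],
       [ 0. ,  0. , -1. ]]), 'contact_force': array([-1. ,  0.3,  1.2]), 'torque': array([ 0., -0.,  0.]), 'grip_force': 0.0, 'gripper_width': 0.9999489971702025}
scene [1079.9 -754.5  742.3] [-0.5  0.7 -0.5]
basket 0.83 333 220 [526.6 135.   88.4]
basket 0.68 289 187 [249.7 292.5  47.9]
basket 0.62 384 195 [533.9 456.8  18.9]
basket_grip 0.98 440 196 [755.6 355.7 130. ]
basket_grip 0.79 384 168 [519.9 473.8 110.8]
basket_grip 0.65 336 181 [490.3 213.1 167.9]
basket_bar 0.83 296 182 [269.7 308.9  64.3]
basket_bar 0.79 342 193 [500.1 228.4 122.7]
basket_bar 0.79 452 222 [811.1 320.5  76.3]
hook_lip 0.78 339 191 [494.2 220.8 131. ]
hook_floor 0.74 339 194 [491.6 226.2 119. ]
tray 0.91 218 328 [ 484.1 -294.6    8.4]
stand 0.57 346 222 [565.7 144.3  88.7]
stand 0.44 342 182 [487.9 246.3 150. ]
jar 0.68 3
[... 157 characters left out ...]
t 0.78 224 146 [717.9 384.5   2.5]
basket 0.65 284 208 [501.5 184.2  66.5]
basket 0.6 184 212 [502.4 502.    2.2]
basket_grip 0.96 279 202 [499.4 191.5 170.6]
basket_grip 0.9 229 307 [223.2 322.1 157.3]
basket_grip 0.86 217 119 [809.3 410.1   6.2]
basket_bar 0.75 235 110 [811.5 337.8  71.1]
basket_bar 0.72 205 206 [510.3 423.1  58.1]
basket_bar 0.56 251 284 [282.  277.5  83.8]
hook_lip 0.58 261 211 [482.6 244.  138.9]
hook_floor 0.7 258 215 [459.9 245.7 197.9]
stand 0.87 257 220 [456.5 255.6 144.7]
stand 0.19 263 209 [507.8 253.   17.7]
jar 0.74 388 129 [ 750.2 -135.2   56.2]
block 0.59 350 229 [439.7  -9.9  40.1]
block 0.32 257 212 [467.7 247.6 201.2]
driver 0.75 309 122 [787.  108.7  26.6]
```

```bash
python3 - <<'E'
import cv2
im=cv2.imread("pics/scene0.png"); cv2.imwrite("pics/s1.png",cv2.resize(im[130:370,150:520],None,fx=2.15,fy=2.15,interpolation=3))
im=cv2.imread("pics/top0.png"); cv2.imwrite("pics/t1.png",cv2.resize(im[80:360,120:490],None,fx=2.1,fy=2.1,interpolation=3))
E
```

```text
(no output)
```

View pics/s1.png

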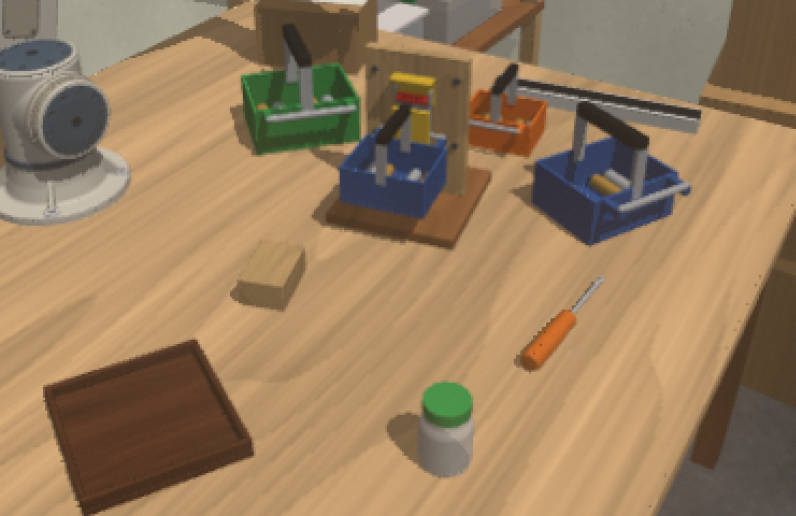

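View pics/t1.png

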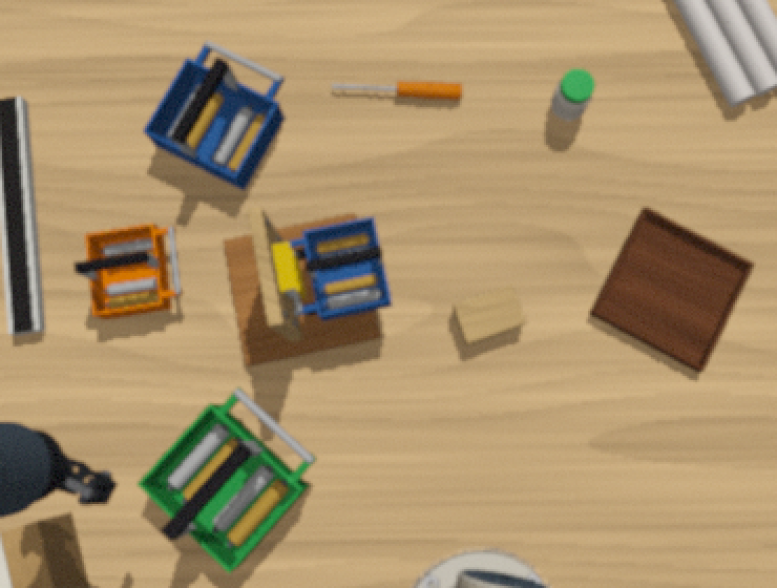

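The hanging basket (scene crop ≈(395,170), top crop ≈(345,265)) is the target; the bigger blue one on the table is a look-alike. The tray is at scene crop ≈(145,425), and the yellow lip and red keeper show at ≈(410,100). Next I'll measure from the depth.

```bash
python3 - <<'E'
from h import *
np.set_printoptions(precision=1,suppress=True)
for n in ["top","scene"]:
    im=cv2.imread(f"pics/{n}0.png"); d=np.load(f"{n}d.npy"); C=cal(n); P=cloud(C,d); X,Y,Z=P[...,0],P[...,1],P[...,2]
    ok=d>0; hsv=cv2.cvtColor(im,cv2.COLOR_BGR2HSV).astype(int); H,S,V=hsv[...,0],hsv[...,1],hsv[...,2]
    near=ok&(X>380)&(X<620)&(Y>80)&(Y<330)
    def st(name,m,rect=True):
        q=P[m]; 
        if len(q)<5: print(n,name,len(q));return
        r=cv2.minAreaRect(q[:,:2].astype(np.float32))
        print(n,name,len(q),"mean",q.mean(0),"zrange",np.percentile(q[:,2],[2,50,98]),"rect",r)
    st("handle",near&(V<60)&(Z>160)&(Z<185))
    st("handleall",near&(V<50)&(Z>140)&(Z<190))
    st("boardtop",near&(Z>224)&(Z<240))
    st("board",near&(Z>190)&(Z<240)&(H>8)&(H<24))
    st("yellow",near&(H>20)&(H<33)&(S>170)&(V>100))
    st("red",near&((H<6)|(H>174))&(S>150)&(V>80))
    st("blue",near&(H>100)&(H<125)&(S>120)&(Z>100)&(Z<125))
    st("base",near&(Z>10)&(Z<24)&(S>110))
    t=ok&(X>350)&(X<650)&(Y<-150)&(Y>-420)
    st("trayrim",t&(Z>19)&(Z<29)); st("traydark",t&(Z<30)&(V<115)&(S>90)&(Z>2))
    # yellow profile
    m=near&(H>20)&(H<33)&(S>170)&(V>100)
    q=P[m]; 
    for i in np.argsort(q[:,2])[::max(1,len(q)//14)]: print("   ",q[i])
E
```

```text
top handle 158 mean [497.4 181.6 171.5] zrange [163.  172.  176.7] rect ((498.60455322265625, 181.20559692382812), (11.794018745422363, 94.82685852050781), 11.340139389038086)
top handleall 140 mean [497.1 180.  171.2] zrange [161.1 171.9 176.7] rect ((497.96014404296875, 181.03749084472656), (10.464221000671387, 93.61199951171875), 11.340139389038086)
top boardtop 415 mean [479.5 270.9 231.6] zrange [225.7 231.7 235.8] rect ((480.98175048828125, 271.6309814453125), (149.1021728515625, 18.93105125427246), 11.133106231689453)
top board 497 mean [477.9 269.1 227.8] zrange [197.2 231.3 235.7] rect ((482.6855773925781, 260.535888671875), (149.9593963623047, 41.24647903442383), 10.962018013000488)
top yellow 282 mean [486.  245.5 173.7] zrange [ 53.5 198.1 211.4] rect ((505.3124694824219, 210.80250549316406), (86.78248596191406, 111.73954772949219), 11.797013282775879)
top red 0
top blue 165 mean [481.6 192.8 111.3] zrange [101.5 112.6 118.7] rect ((496.7604675292969, 189.96246337890625), (116.95166015625, 112.93009185791016), 11.443265914916992)
top base 1303 mean [448.7 254.4  17.8] zra
[... 2261 characters left out ...]
ean [ 485.  -301.3   22.5] zrange [19.3 22.6 25.7] rect ((477.8075256347656, -291.94598388671875), (180.9918212890625, 184.93655395507812), 60.431678771972656)
scene traydark 4905 mean [ 481.  -295.3   10.8] zrange [ 4.3  8.2 24.5] rect ((478.5955810546875, -292.7784118652344), (181.34909057617188, 184.12115478515625), 60.802330017089844)
    [501.3 245.2 109.6]
    [492.1 243.  114.8]
    [489.3 247.5 122.2]
    [507.6 251.6 128.9]
    [508.2 244.5 135.6]
    [502.5 242.4 141.7]
    [494.2 244.6 148.5]
    [465.7 239.7 153. ]
    [493.8 244.2 194.5]
    [462.  245.8 195.8]
    [460.6 259.4 196.6]
    [501.7 242.3 197.2]
    [492.6 252.  197.5]
    [478.6 241.2 198.4]
    [505.6 247.1 199.5]
```

```bash
python3 - <<'E'
import cv2
a=cv2.imread("pics/scene0.png")[140:250,295:395]; cv2.imwrite("pics/s2.png",cv2.resize(a,None,fx=5.4,fy=5.4,interpolation=cv2.INTER_CUBIC))
E
```

```text
(no output)
```

View pics/s2.png

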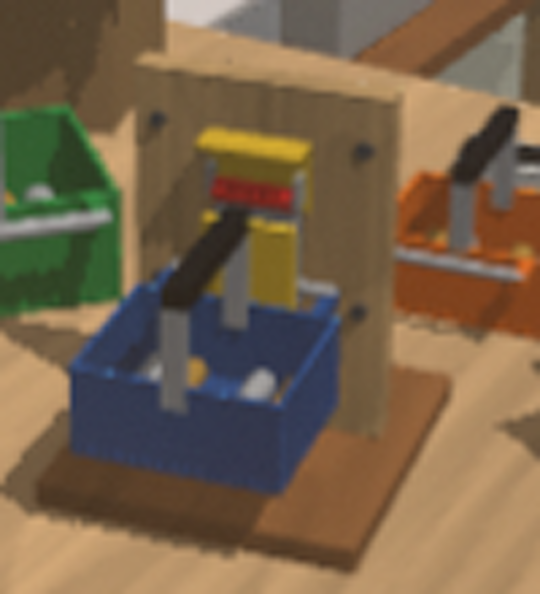

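Measured: stand angle is about 11.5°, and the frame top at z≈198 gives a lip top of about 154 (43 above the floor). The grip point is ≈(496,199,165), and the tray is ≈(478,-291) with its axis at 60.6°. Next the arm goes over the handle, high enough to clear the board (232).

```bash
python3 -m handwheel '[[0,0,0,0.8,0,0,0],[0,0,0,0.8,0,0,0],[0,0,0,0.8,0,0,0],[0,0.6,-0.7,0,0,0,-3.5],[0,0.6,-0.7,0,0,0,-3.5],[0,0.6,-0.7,0,0,0,-3.5],[0,0.6,-0.7,0,0,0,-3.5],[0,0.6,-0.7,0,0,0,-3.5],[0,0.6,-0.7,0,0,0,-3.5],[0,0.6,-0.7,0,0,0,-3.5],[0,0.6,-0.7,0,0,0,-3.5],[0,0.6,-0.7,0,0,0,-3.5],[0,0.6,-0.7,0,0,0,-3.5],[0,0.6,-0.7,0,0,0,-3.5],[0,0.6,-0.7,0,0,0,-3.5],[0,0.6,-0.7,0,0,0,-3.5],[0,0.5,-0.6,0,0,0,-3.5],[0,0,0,0,0,0,0],[0,0,0,0,0,0,0]]' 80
cat > w.py <<'E'
from h import *
import sys
np.set_printoptions(precision=2,suppress=True)
s=sensors.read_state(); print(s["clock"],s["eef_pos"],s["orientation"],s["qpos"],s["contact_force"])
print(np.array(cams.get_calibration("wrist")["mount"]))
im,d,C=grab("wrist"); cv2.imwrite("pics/"+sys.argv[1],im)
P=cloud(C,d); X,Y,Z=P[...,0],P[...,1],P[...,2]; hsv=cv2.cvtColor(im,cv2.COLOR_BGR2HSV).astype(int); H,S,V=hsv[...,0],hsv[...,1],hsv[...,2]
near=(d>0)&(X>380)&(X<620)&(Y>80)&(Y<330)
def st(name,m):
    q=P[m]
    if len(q)<5: print(name,len(q)); return
    print(name,len(q),q.mean(0),np.percentile(q[:,2],[2,50,98]),cv2.minAreaRect(q[:,:2].astype(np.float32)))
st("handle",near&(V<60)&(Z>165)&(Z<182)); st("boardtop",near&(Z>226)&(Z<238))
st("yellow",near&(H>20)&(H<33)&(S>170)&(V>80)&(Z>140)&(Z<162)); st("frame",near&(H>20)&(H<33)&(S>170)&(V>80)&(Z>190)&(Z<205))
for t in ["basket_grip","hook_lip"]:
    for r in spotter.tip_of("wrist",t)[:2]:
        y,x=r["location"]; print(t,r["conf"],x*640,y*400,onplane(C,x*640,y*400,165 if t=="basket_grip" else 111))
E
python3 w.py w0.png
```

```text
clock: 2.68
eef_pos: [497.0, 199.3, 303.0]
orientation: [[0.244, -0.97, -0.0], [-0.97, -0.244, -0.0], [0.0, 0.0, -1.0]]
contact_force: [0.1, 0.1, -0.7]
gripper_width: 0.997
grip_force: 0.0
2.6833 [497.01 199.27 303.03] [[ 0.24 -0.97 -0.  ]
 [-0.97 -0.24 -0.  ]
 [ 0.    0.   -1.  ]] [ 0.67  0.22  0.24 -0.   -1.59 -0.43] [ 0.06  0.09 -0.68]
[[  -0.     -0.97   -0.26   66.16]
 [   1.     -0.      0.     -0.09]
 [  -0.     -0.26    0.97 -142.29]
 [   0.      0.      0.      1.  ]]
handle 1387 [499.08 177.51 171.86] [169.89 171.91 173.55] ((480.75421142578125, 205.1993408203125), (56.367279052734375, 153.818115234375), 37.80640411376953)
boardtop 3632 [479.7  270.55 231.09] [226.74 231.4  232.71] ((479.2583312988281, 272.0812072753906), (149.9659423828125, 19.636335372924805), 11.60348129272461)
yellow 399 [486.38 244.3  151.2 ] [140.53 153.43 155.55] ((478.4178161621094, 245.39952087402344), (18.300146102905273, 67.6974868774414), 87.31446075439453)
frame 1330 [484.3  252.12 198.63] [197.12 198.64 199.95] ((483.58203125, 252.48681640625), (59.861812591552734, 23.999364852905273), 11.408904075622559)
basket_grip 0.71 84.416 272.68 [730.4  350.56 165.  ]
basket_grip 0.61 326.976 190.92 [494.5  196.32 165.  ]
hook_lip 0.85 323.392 218.8 [486.42 243.83 111.  ]
hook_lip 0.67 325.824 236.60000000000002 [477.61 266.22 111.  ]
```

View pics/w0.png

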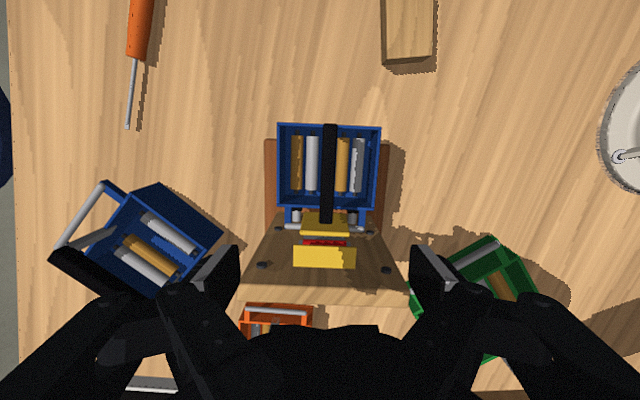

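The wrist picture shows the handle at pixels (329,125–222) with the lip, red keeper and yellow frame just behind it (y 215–265). I'll fit the handle axis precisely.

```bash
python3 - <<'E'
from h import *
np.set_printoptions(precision=2,suppress=True)
im,d,C=grab("wrist"); P=cloud(C,d); V=im.max(2)
m=np.zeros(V.shape,bool); m[120:226,310:350]=True; m&=(V<70)&(P[...,2]>166)&(P[...,2]<180)
q=P[m]; print(len(q),cv2.minAreaRect(q[:,:2].astype(np.float32)))
b=P[(d>0)&(P[...,2]>227)&(P[...,2]<237)&(P[...,0]>380)&(P[...,0]<620)&(P[...,1]>200)&(P[...,1]<330)]
print(cv2.minAreaRect(b[:,:2].astype(np.float32)))
a=np.radians(11.5); ax=np.array([-np.sin(a),np.cos(a)]); ay=np.array([-np.cos(a),-np.sin(a)])
o=np.array([480.5,271.5])
for nm,p in [("handle c",np.array(cv2.minAreaRect(q[:,:2].astype(np.float32))[0])),("board",np.array(cv2.minAreaRect(b[:,:2].astype(np.float32))[0]))]:
    print(nm,(p-o)@ax,(p-o)@ay)
print("grip from origin", o-74*ax)
E
```

```text
1385 ((498.82135009765625, 179.7570037841797), (13.977128982543945, 98.40885162353516), 11.457823753356934)
((479.34942626953125, 272.1123046875), (149.738525390625, 20.010818481445312), 11.299702644348145)
handle c -93.55391819252165 0.3370680700922265
board 0.8293999980746305 1.0054017021932335
grip from origin [495.25 198.99]
```

```bash
python3 -m handwheel '[[0,-0.07,0,-0.4,0,0,-2.6],[0,0,0,-0.6,0,0,0],[0,0,0,-0.6,0,0,0],[0,0,0,-0.6,0,0,0],[0,0,0,-0.6,0,0,0],[0,0,0,-0.6,0,0,0],[0,0,0,-0.6,0,0,0],[0,0,0,-0.5,0,0,0],[0,0,0,-0.4,0,0,0],[0,0,0,-0.3,0,0,0],[0,0,0,0,0,0,0],[0,0,0,0,0,0,0]]' 80
python3 - <<'E'
from h import *
np.set_printoptions(precision=3,suppress=True)
s=sensors.read_state(); print(s["eef_pos"],s["orientation"],s["contact_force"])
im,d,C=grab("wrist"); cv2.imwrite("pics/w1.png",im)
E
```

```text
clock: 3.88
eef_pos: [494.3, 200.5, 147.5]
orientation: [[0.203, -0.979, 0.0], [-0.979, -0.203, -0.0], [0.0, 0.0, -1.0]]
contact_force: [-0.7, 0.1, 0.7]
gripper_width: 1.0
grip_force: 0.0
[494.26  200.502 147.495] [[ 0.203 -0.979  0.   ]
 [-0.979 -0.203 -0.   ]
 [ 0.     0.    -1.   ]] [-0.703  0.102  0.735]
```

View pics/w1.png

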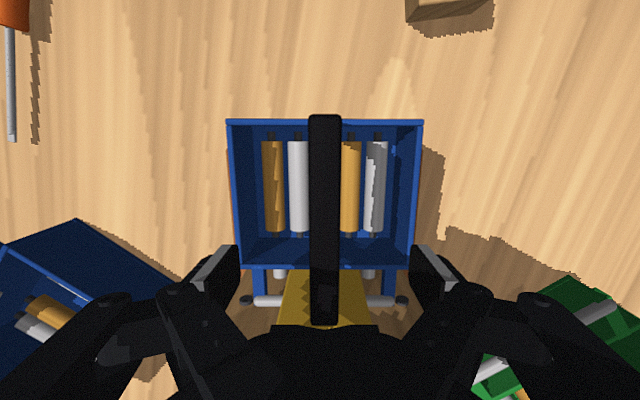

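The handle (column 325) is centred between the pads (238 and 412). Closing softly first.

```bash
python3 -m handwheel '[[0.75,0,0,0,0,0,0],[0.75,0,0,0,0,0,0],[0.75,0,0,0,0,0,0],[0.75,0,0,0,0,0,0],[0.75,0,0,0,0,0,0],[0.75,0,0,0,0,0,0],[1,0,0,0,0,0,0],[1,0,0,0,0,0,0],[1,0,0,0,0,0,0],[1,0,0,0,0,0,0]]' 20; python3 -m handwheel '[[1,0,0,0,0,0,0],[1,0,0,0,0,0,0],[1,0,0,0,0,0,0],[1,0,0,0,0,0,0]]' 80; python3 -c "
from h import *
print(sensors.read_state()['torque'])"
```

```text
clock: 4.77
eef_pos: [494.4, 200.1, 147.4]
orientation: [[0.202, -0.979, 0.0], [-0.979, -0.202, -0.0], [0.0, -0.0, -1.0]]
contact_force: [0.4, -0.4, 1.2]
gripper_width: 0.158
grip_force: 25.3
clock: 5.1
eef_pos: [494.5, 200.1, 147.5]
orientation: [[0.202, -0.979, 0.0], [-0.979, -0.202, -0.0], [0.0, -0.0, -1.0]]
contact_force: [-0.8, -0.2, 3.1]
gripper_width: 0.152
grip_force: 79.2
[-0.27204688  0.29639075 -0.06738575]
```

```bash
python3 -m handwheel '[[1,0,0,0.04,0,0,0],[1,0,0,0.06,0,0,0],[1,0,0,0.08,0,0,0],[1,0,0,0.08,0,0,0],[1,0,0,0,0,0,0],[1,0,0,0,0,0,0]]'; python3 -c "
from h import *
print(sensors.read_state()['torque'])"
```

```text
clock: 5.6
eef_pos: [494.6, 200.1, 155.6]
orientation: [[0.202, -0.979, 0.001], [-0.979, -0.202, -0.0], [0.0, -0.001, -1.0]]
contact_force: [0.2, 0.3, -3.0]
gripper_width: 0.148
grip_force: 78.8
[ 0.24418012  0.14936219 -0.01510231]
```

```bash
python3 -m handwheel '[[1,-0.02,0.1,0.03,0,0,0],[1,0,0,0.1,0,0,0],[1,0,0,0.13,0,0,0],[1,0,0,0.13,0,0,0],[1,0,0,0.13,0,0,0],[1,0,0,0.13,0,0,0],[1,0,0,0.13,0,0,0],[1,0,0,0.07,0,0,0],[1,0,0,0,0,0,0],[1,0,0,0,0,0,0],[1,0,0,0,0,0,0]]'; python3 - <<'E'
from h import *
np.set_printoptions(precision=2,suppress=True)
s=sensors.read_state();print(s['torque'],s['contact_force'])
im,d,C=grab("scene"); P=cloud(C,d)
a=im[120:250,285:405]; cv2.imwrite("pics/s3.png",cv2.resize(a,None,fx=4.6,fy=4.6,interpolation=cv2.INTER_CUBIC))
E
```

```text
clock: 6.52
eef_pos: [493.6, 203.1, 180.3]
orientation: [[0.202, -0.979, -0.001], [-0.979, -0.202, -0.0], [0.0, 0.001, -1.0]]
contact_force: [0.6, 0.4, -1.8]
gripper_width: 0.148
grip_force: 78.9
[ 0.03 -0.07 -0.03] [ 0.61  0.35 -1.79]
```

View pics/s3.png

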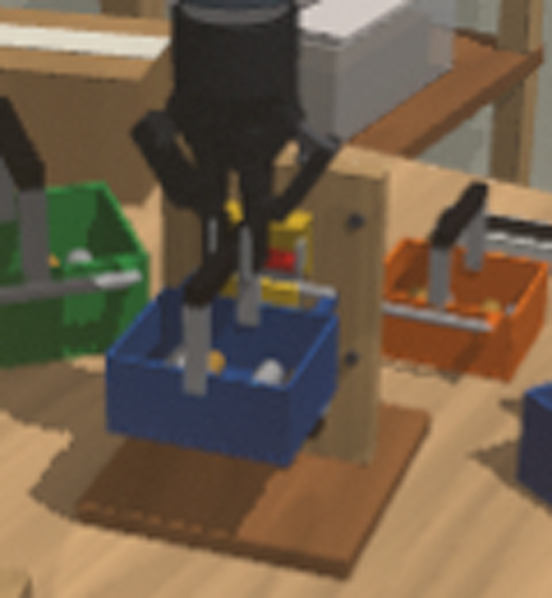

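The basket is lifted, level, and its bar is below the red roller (crop ≈(280,262)). Continuing in small, force-checked steps.

```bash
cat > f.py <<'E'
from h import *
np.set_printoptions(precision=2,suppress=True)
s=sensors.read_state(); print(s['eef_pos'],s['contact_force'],s['torque'],s['orientation'][2],s['grip_force'])
E
python3 -m handwheel '[[1,0,0,0.1,0,0,0],[1,0,0,0.07,0,0,0],[1,0,0,0,0,0,0],[1,0,0,0,0,0,0]]'; python3 f.py;  python3 -m handwheel '[[1,0,0,0.05,0,0,0],[1,0,0,0.05,0,0,0],[1,0,0,0,0,0,0],[1,0,0,0,0,0,0]]'>/dev/null; python3 f.py;python3 -m handwheel '[[1,0,0,0,0,0,0]]'>/dev/null; python3 f.py; python3 -m handwheel '[[1,0,0,0.04,0,0,0],[1,0,0,0,0,0,0],[1,0,0,0,0,0,0]]'>/dev/null; python3 f.py;python3 -m handwheel '[[1,0,0,0,0,0,0]]'>/dev/null; python3 f.py
```

```text
clock: 6.9
eef_pos: [493.9, 203.3, 185.9]
orientation: [[0.202, -0.979, 0.0], [-0.979, -0.202, 0.0], [-0.0, -0.001, -1.0]]
contact_force: [-0.9, 0.3, -2.6]
gripper_width: 0.15
grip_force: 78.9
[493.92 203.26 185.93] [-0.87  0.34 -2.64] [0.06 0.02 0.01] [-0. -0. -1.] 78.85167717933655
[493.73 203.16 188.64] [ 0.54 -0.2  -2.06] [0.06 0.01 0.01] [ 0.  0. -1.] 78.69091272354126
[493.79 203.16 188.67] [-0.86  0.01 -3.06] [ 0.02  0.09 -0.04] [ 0.  0. -1.] 78.6881160736084
[493.69 203.15 189.58] [ 0.84  0.93 -4.63] [ 0.01 -0.24  0.01] [ 0.  0. -1.] 78.50003957748413
[493.67 203.12 189.6 ] [ 0.26  0.5  -5.2 ] [ 0.02 -0.22 -0.02] [ 0.  0. -1.] 78.49958539009094
```

Roller contact at z≈188.5, as predicted. Pushing it up about 4.5 mm in total (≈7 N).

```bash
python3 -m handwheel '[[1,0,0,0.03,0,0,0],[1,0,0,0.03,0,0,0],[1,0,0,0.03,0,0,0],[1,0,0,0.03,0,0,0],[1,0,0,0,0,0,0],[1,0,0,0,0,0,0]]' >/dev/null; python3 f.py;python3 -m handwheel '[[1,0,0,0,0,0,0]]'>/dev/null; python3 f.py; python3 -m handwheel '[[1,0,0,0,0,0,0]]'>/dev/null; python3 f.py
```

```text
[493.61 203.13 193.09] [ 1.11  0.96 -8.97] [ 0.03 -0.52 -0.06] [ 0.  0. -1.] 77.94566988945007
[493.6  203.1  193.11] [ 1.35  0.67 -8.67] [-0.05 -0.5  -0.12] [ 0.  0. -1.] 77.94440031051636
[493.61 203.1  193.19] [ 0.88  0.96 -9.96] [-0.03 -0.47 -0.06] [ 0.  0. -1.] 77.94254779815674
```

```bash
python3 -m handwheel '[[1,0.02,-0.1,0,0,0,0],[1,0.02,-0.1,0,0,0,0],[1,0,0,0,0,0,0],[1,0,0,0,0,0,0]]' >/dev/null; python3 f.py;python3 -m handwheel '[[1,0.02,-0.1,0,0,0,0],[1,0.02,-0.1,0,0,0,0],[1,0,0,0,0,0,0],[1,0,0,0,0,0,0]]' >/dev/null; python3 f.py
```

```text
[495.13 195.98 193.91] [ 0.76 -4.76 -5.84] [-1.56 -0.41  0.01] [ 0.  0. -1.] 78.35965275764465
[496.65 191.68 194.3 ] [-0.54 -0.05 -2.89] [ 0.07  0.02 -0.03] [-0. -0. -1.] 78.8308596611023
```

Past the roller with free-hanging force. Continuing straight out, then up a bit.

```bash
python3 -m handwheel '[[1,0.03,-0.15,0,0,0,0],[1,0.03,-0.15,0,0,0,0],[1,0.04,-0.2,0,0,0,0],[1,0.06,-0.3,0,0,0,0],[1,0.08,-0.4,0,0,0,0],[1,0.08,-0.4,0,0,0,0],[1,0.08,-0.4,0,0,0,0],[1,0.08,-0.4,0,0,0,0],[1,0.08,-0.4,0,0,0,0],[1,0.06,-0.3,0,0,0,0],[1,0,-0.1,0,0,0,0],[1,0,0,0,0,0,0]]'
python3 f.py; python3 - <<'E'
from h import *
im,d,C=grab("wrist"); cv2.imwrite("pics/w2.png",im)
E
```

```text
clock: 9.98
eef_pos: [514.9, 94.3, 193.5]
orientation: [[0.201, -0.98, -0.0], [-0.98, -0.201, 0.0], [-0.0, 0.0, -1.0]]
contact_force: [-0.4, 0.7, -2.5]
gripper_width: 0.145
grip_force: 78.9
[514.87  94.27 193.48] [-0.38  0.7  -2.47] [ 0.03 -0.   -0.01] [-0.  0. -1.] 78.85682344436646
```

View pics/w2.png

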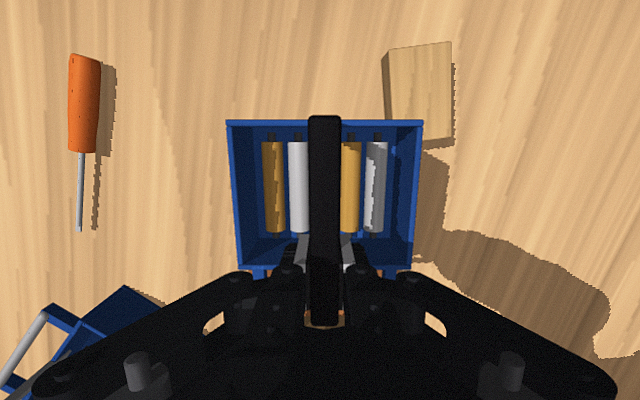

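Basket is level and free. On to the tray: (488,-274) with a -41° turn.

```bash
python3 -m handwheel '[[1,-0.05,-0.3,0,0,0,-2.4],[1,-0.05,-0.6,0,0,0,-2.4],[1,-0.05,-0.8,0,0,0,-2.4],[1,-0.05,-0.8,0,0,0,-2.4],[1,-0.05,-0.8,0,0,0,-2.4],[1,-0.05,-0.8,0,0,0,-2.4],[1,-0.05,-0.8,0,0,0,-2.4],[1,-0.05,-0.8,0,0,0,-2.4],[1,-0.05,-0.8,0,0,0,-2.4],[1,-0.05,-0.8,0,0,0,-2.4],[1,-0.05,-0.8,0,0,0,-2.4],[1,-0.05,-0.8,0,0,0,-2.4],[1,-0.05,-0.8,0,0,0,-2.4],[1,-0.05,-0.8,0,0,0,-2.4],[1,-0.05,-0.8,0,0,0,-2.4],[1,-0.05,-0.6,0,0,0,-2.4],[1,-0.05,-0.36,0,0,0,-2.4],[1,0,0,0,0,0,0],[1,0,0,0,0,0,0]]'
python3 - <<'E'
from h import *
np.set_printoptions(precision=2,suppress=True)
im,d,C=grab("scene"); P=cloud(C,d); hsv=cv2.cvtColor(im,cv2.COLOR_BGR2HSV).astype(int)
m=(d>0)&(P[...,1]<-150)&(hsv[...,0]>100)&(hsv[...,0]<125)&(hsv[...,1]>120)
q=P[m]; print(len(q),np.percentile(q[:,2],[1,50,99]),cv2.minAreaRect(q[:,:2].astype(np.float32)))
print(sensors.read_state()["orientation"])
E
```

```text
clock: 11.62
eef_pos: [489.4, -272.3, 193.2]
orientation: [[-0.487, -0.873, -0.0], [-0.873, 0.487, 0.001], [-0.0, 0.0, -1.0]]
contact_force: [-0.6, 0.6, -3.2]
gripper_width: 0.146
grip_force: 78.8
1165 [106.31 133.37 161.08] ((486.12890625, -282.50537109375), (118.6237564086914, 123.12820434570312), 60.635990142822266)
[[-0.49 -0.87  0.  ]
 [-0.87  0.49  0.  ]
 [-0.    0.   -1.  ]]
```

```bash
python3 -m handwheel '[[1,-0.04,-0.04,-0.2,0,0,0],[1,0,0,-0.4,0,0,0],[1,0,0,-0.5,0,0,0],[1,0,0,-0.5,0,0,0],[1,0,0,-0.5,0,0,0],[1,0,0,-0.4,0,0,0],[1,0,0,-0.25,0,0,0],[1,0,0,-0.1,0,0,0],[1,0,0,-0.07,0,0,0],[1,0,0,0,0,0,0],[1,0,0,0,0,0,0]]'; python3 -m handwheel '[[1,0,0,-0.05,0,0,0],[1,0,0,-0.05,0,0,0],[1,0,0,-0.05,0,0,0],[1,0,0,-0.05,0,0,0],[1,0,0,0,0,0,0],[1,0,0,0,0,0,0]]' >/dev/null; python3 f.py
```

```text
clock: 12.58
eef_pos: [488.6, -273.9, 106.6]
orientation: [[-0.487, -0.874, 0.001], [-0.874, 0.487, -0.001], [-0.0, -0.001, -1.0]]
contact_force: [-0.3, -0.2, -1.8]
gripper_width: 0.146
grip_force: 78.8
[ 488.02 -273.84   99.76] [-0.67 -0.1  -3.25] [-0.01 -0.06 -0.04] [ 0.  0. -1.] 78.88286232948303
```

```bash
python3 -m handwheel '[[1,0,0,-0.05,0,0,0],[1,0,0,-0.05,0,0,0],[1,0,0,0,0,0,0],[1,0,0,0,0,0,0]]' >/dev/null; python3 f.py; python3 -m handwheel '[[1,0,0,-0.03,0,0,0],[1,0,0,0,0,0,0],[1,0,0,0,0,0,0]]' >/dev/null; python3 f.py
```

```text
[ 488.03 -273.83   96.77] [ 0.05  0.64 -2.62] [ 0.06 -0.04  0.01] [ 0.  0. -1.] 78.89219641685486
[ 488.32 -273.8    96.4 ] [0.59 2.58 1.54] [ 0.71  0.11 -0.04] [-0. -0. -1.] 79.40840721130371
```

Contact with the floor. Release softly.

```bash
python3 -m handwheel '[[1,0,0,0,0,0,0],[1,0,0,0,0,0,0],[1,0,0,0,0,0,0]]' 20 >/dev/null; python3 f.py; python3 -m handwheel '[[0.8,0,0,0,0,0,0],[0.7,0,0,0,0,0,0],[0.5,0,0,0,0,0,0],[0.2,0,0,0,0,0,0],[0,0,0,0,0,0,0],[0,0,0,0,0,0,0],[0,0,0,0,0,0,0],[0,0,0,0,0,0,0]]'
```

```text
[ 488.36 -273.74   96.36] [-0.74  3.71  3.34] [ 1.08  0.16 -0.07] [-0. -0. -1.] 79.5107352733612
clock: 14.58
eef_pos: [488.1, -273.9, 96.0]
orientation: [[-0.487, -0.873, -0.0], [-0.873, 0.487, -0.0], [0.0, -0.0, -1.0]]
contact_force: [-0.2, 0.2, -0.3]
gripper_width: 0.997
grip_force: 0.0
```

```bash
python3 -m handwheel '[[0,0,0,0.2,0,0,0],[0,0,0,0.5,0,0,0],[0,0,0,0.8,0,0,0],[0,0,0,1,0,0,0],[0,0,0,1,0,0,0],[0,0,0,1,0,0,0],[0,0,0,0.8,0,0,0],[0,0,0,0.3,0,0,0],[0,0,0,0,0,0,0],[0,0,0,0,0,0,0]]'
python3 - <<'E'
from h import *
np.set_printoptions(precision=2,suppress=True)
im,d,C=grab("wrist"); P=cloud(C,d); hsv=cv2.cvtColor(im,cv2.COLOR_BGR2HSV).astype(int)
m=(d>0)&(P[...,1]<-150)&(hsv[...,0]>100)&(hsv[...,0]<125)&(hsv[...,1]>120)&(P[...,2]>55)&(P[...,2]<72)
q=P[m]; print(len(q),cv2.minAreaRect(q[:,:2].astype(np.float32))); A=np.c_[q[:,:2],np.ones(len(q))]; print("slopes",np.linalg.lstsq(A,q[:,2],rcond=None)[0],q[:,2].mean())
a,_,_=grab("scene"); cv2.imwrite("pics/f.png",np.hstack([cv2.resize(im,(400,250)),cv2.resize(a[130:380,130:530],(400,250))]))
E
```

```text
clock: 15.42
eef_pos: [488.1, -273.6, 263.8]
orientation: [[-0.487, -0.873, 0.0], [-0.873, 0.487, 0.001], [-0.001, -0.0, -1.0]]
contact_force: [0.9, 0.7, -1.1]
gripper_width: 1.0
grip_force: 0.0
1402 ((483.6253967285156, -281.91632080078125), (120.05967712402344, 119.9661636352539), 60.811767578125)
slopes [-0.   -0.01 62.5 ] 61.686237498877546
```

View pics/f.png

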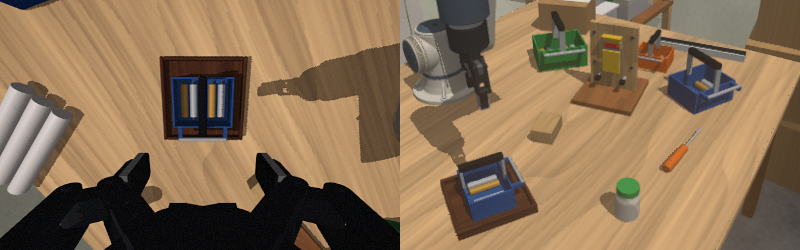

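The basket sits flat inside the tray (left half, ≈(203,102)), with its rim at about 62 mm on every side. The jar, screwdriver and block are where they were.

```bash
python3 -c "
from plant import env
print(env.finish_job())"
```

```text
the job is handed in; nothing more can be done
None
```

The blue basket was lifted past the lip with about 6.5 N on the roller, drawn straight out, set flat in the tray and released; the job was handed in at about 15.5 s, with no verdict shown.

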